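Screw the strainer cap back onto the tilted suction pot

ROBOT

A 6-joint arm with a two-finger parallel gripper is mounted at the origin on the work surface. World frame = base frame: x ahead of the robot, y to its left, z up, the work surface at z = 0. Lengths are in m, angles in rad, forces in N, time in s.
With the tool pointing down it reaches from about 0.35 to 0.975 m from the base axis. Payload 4.9 kg.
Tool frame: the origin (TCP) lies on the centre line of the jaws, within the pads' length; the fingertips stand 14 mm ahead of it and the grasp point (between the pads) lies 5 mm behind it; z points along the fingers, y is the direction in which the jaws open and shut (so a half turn about z gives the same grasp; the last joint's range is limited). The gripper opens to 85 mm and grips with 20 to 120 N. Pads are 22 mm wide; open, the fingers measure 114 mm over their backs; the gripper's body (76 mm by 85 mm) begins 54 mm behind the grasp point. The pads swing forward as they close: fully open they stand 13 mm farther back than shut.
Start: joints at [0.982, 0.053, 1.613, -0, 1.476, -0.119], TCP at [0.283, 0.557, 0.245] pointing down, gripper open.
Joint ranges: [-3.01, 3.01], [-1.01, 2.22], [0.06, 2.58], [-1.02, 4.17], [0.09, 2.62], [-3.14, 3.14]. Speed limits (rad/s): [2.57, 2.57, 3.14, 3.14, 3.14, 3.14].

INTERFACE

Orientations are given as a unit quaternion [w, x, y, z].
In Python, from cell import get_obs, snapshot, get_calibration, job_done, search_frame, trace, mark_of gives the robot as it stands. The module is installed in compiled form; this text tells all that it offers.
- The arm moves only by the tool jog_arm, never from a script. Its argument "targets" is a list of rows, each a list of 7 numbers: the shift along the tool's x, y, z in m, then the turn, a rotation vector about the tool's x, y, z in degrees, then the closure, from 0 (fully open) to 1 (shut). A call has 1 to 10 rows; each row is the pose to reach, as a shift and turn from the pose commanded when the call began, along the tool's axes at that moment; what a row does not reach only later rows make up. A row lasts 1/8 s, in which the tool goes at most 62.5 mm and 10.7 degrees, less where a joint would pass 70% of its speed; a pose out of reach is approached as far as the arm can. A call with a gripper value outside its range is refused whole. The fingers move at their own pace and stop on an object; the grip force is fixed at half the most. Time passes only in rows, so rows that repeat a pose let the fingers close. It gives the time, the measured TCP pose, the force and the opening at its end, in the units of the state.
- get_obs(): the state, without advancing time (a new reading comes with each control period).
- snapshot(name): name is "scene" or "top"; returns (picture, depth): 400x640x3 uint8, red, green, blue; 400x640 float32, m along the optical axis (not along the pixel's ray), 0 where there is no reading.
- get_calibration(name): a dict with "fx", "fy", "cx", "cy" (pixels), "R" (3x3) and "t" (3): a world point X has camera coordinates R X + t. Camera axes: x right, y down, z forward; pixel columns grow to the right and rows downward; lengths in m; the calibration is good to about 2 mm. A picture is of the moment at which its call begins. get_calibration takes no time and is no camera call.
- job_done(): hands the job in, once; it reports no verdict.
Trained networks look in the newest picture that a camera, given by its name, has taken for a name from the list of things; names that differ only in an ending like _2 or _b are one class to them, and where a whole thing is asked for, a point or a joint stands for the part that bears it (a point fixed in the world has none). Each returns a list of dicts, best first, with "confidence" (0 to 1); they miss things now and then, are a little off and sometimes report something else, mostly with a low value. They report only what shows in the picture. A call takes as long as a camera call.
- search_frame(camera, target): "bbox" ([centre column, centre row, width, height] in pixels, round what is visible of it).
- trace(camera, target): "mask" (400x640 bool, what is visible of it) and "bbox" ([centre column, centre row, width, height] in pixels, round what is visible of it).
- mark_of(camera, target): "position" ([column, row] in pixels: a listed point, or the origin of a listed thing).
The state is a dict: "time_s": time; "joint_pos": joint angles; "joint_vel": joint speeds; "effort": joint torques, N m; "position": TCP position; "tool_rot": TCP orientation; "ft_force": force on the tool from outside, world axes, zero at the start; "torque": the same for the moment, N m; "finger_gap": finger opening in m.
Only numpy, scipy, OpenCV 4.12 (cv2) and the standard library are available. Lean on these libraries where they do the work, as an engineer would, in place of code of your own. Each camera call takes 0.05 s, during which the arm holds its last target.

TASK

The rinsed screw cap lies in the steel tray: put it back on the open strainer pot of the suction unit. Set it squarely on the leaning neck, turn it back (anticlockwise) until you feel the thread drop in, then screw it clockwise until it is fully home and sits level on the rim, and let go. Leave the other things where they are.

Things in the scene. Friction and masses are not known exactly. Their poses are not given: they have to be found in the camera images.
- cap: Screw cap of the strainer pot, grey plastic, loose, about 0.16 kg, 93 mm across: round skirt 27 mm deep, 86 mm bore, closed by a 5 mm flat top plate with a straight grip bar standing on it. Origin: centre of the skirt's lower, open rim; z points out through the top, x along the bar. It starts bar up on the floor of the tray.
- cap_bar (a point): On the cap's axis in its grip bar, 55 mm above the cap's origin (axes as the cap's): a good place to grip, across y. The bar is 76 mm long (x), 16 mm thick (y) and spans 32 to 64 mm above the cap's origin.
- cap_pins (a point): On the cap's axis, 5 mm above its origin, level with the three pins that are its thread: round, 6 mm thick, sticking 7 mm inward from the skirt, 120 degrees apart, one at +x.
- cap_seat (a point): Centre of the underside of the cap's top plate, 27 mm above the cap's origin. This face rests on the pot's rim when the cap is home.
- cradle: Cradle that firmly holds the white, open strainer pot, leaning 30 degrees to the robot's side. Origin: centre of the pot's rim (mouth); z points out along the pot's axis, y is level. Neck 68 mm thick (62 at the rim) with three thread lugs out to 82 mm, 2 mm play to the cap; 38 mm below the rim it widens to 96 mm. The pot's angle about its axis is new each time and not told by this frame.
- lug_tops (a point): On the pot's axis (cradle's axes), 8 mm below the rim: level of the lugs' flat tops. A cap set on at random rests its pins here, cap_seat 17 mm above the rim (22 mm if on the stops). Three slots, 120 degrees apart, each 30 degrees wide, part the lugs. A stop 5 mm high at each lug's clockwise end blocks clockwise turning; anticlockwise (looking into the mouth) the pins meet a slot within 100 degrees.
- slot_floor (a point): On the pot's axis, 19.5 mm below the rim: floor of the slots. When the pins drop in here cap_seat is 5.5 mm above the rim; further anticlockwise is blocked, clockwise leads under the lugs along a thread falling 1 mm every 10 degrees.
- thread_end (a point): On the pot's axis, 25 mm below the rim: height of the pins' undersides when the cap is home, cap_seat on the rim, 60 to 90 degrees clockwise from the slot. A little further the pins meet an end stop.
- suction: Suction unit, fixed to the table: grey foot 220 x 160 mm, 14 mm thick, and a white housing 110 mm tall at the far side with two stubs to 140 mm. Origin: on the table, 20 mm from the foot's centre on the robot's side; the mouth is 30 mm on to the robot's side (-x) and 165 mm up.
- tray: Shallow steel instrument tray, fixed, 250 (x) x 180 (y) mm, walls 18 mm tall, floor 4 mm thick. Origin: centre of its underside.
- mirror: Mouth mirror, steel, about 140 mm long, lying in the tray, loose bystander. Origin: on its underside, near the middle of its length, which lies along y.
- scaler: Double-ended steel scaler, about 150 mm long, lying in the tray, loose bystander. Origin: on its underside, near the middle of its length, which lies along y.
- cast: Plaster cast of a dental arch, 60 x 62 x 34 mm, loose bystander. Origin: centre of its underside.
- tub: Closed grey tub, 62 mm across, 70 mm tall, loose bystander. Origin: centre of its underside.
- bottle: White bottle, 64 mm across, 160 mm tall, loose bystander. Origin: centre of its underside.
- tumbler: Open grey plastic tumbler, 68 mm across, 85 mm tall, loose bystander. Origin: centre of its underside.
- bowl: Dark rubber mixing bowl, 100 mm across, 60 mm tall, loose bystander. Origin: centre of its underside.

How it is judged:
By the outcome, as a careful person would: the job done as asked, in the order asked, and still so for the second after the job is handed in, with the robot touching nothing.
It also fails if it takes over 61 s, if anything falls off the work surface, if the arm or the gripper's body presses on something with over 40 N, if the wrist force passes 120 N, or if a joint passes its speed limit or range.

## Working session

There is one attempt and no reset: what is moved stays moved. The work goes in short steps, Python scripts to look and compute and a tool call to move; the robot and the scene stay as the last step left them, time stands still between calls to the robot, and variables do not carry over. Pictures are saved under pics/ and viewed, and the job is handed in when it is done.

Besides the shell and the picture viewer there is one more tool, called after ">>>" by a JSON object that holds its "method" and its "body", one argument or row to a line. jog_arm: Moves the arm, as the interface text tells. Its arguments: {"type":"object","properties":{"targets":{"type":"array"}},"required":["targets"]}

```bash
mkdir -p pics; ls
python3 - <<'E'
from cell import *
import cv2,numpy as np
o=get_obs(); print(o)
for n in("scene","top"):
    im,d=snapshot(n); cv2.imwrite(f"pics/{n}0.png",im[:,:,::-1]); np.save(f"{n}0.npy",d)
    c=get_calibration(n); print(n,c)
    for t in("cap","cap_bar","cradle"):
        r=mark_of(n,t); print(n,t,[(x["position"],round(x["confidence"],2)) for x in r[:2]])
E
```

```text
pics
{'time_s': 0.0, 'joint_pos': array([ 9.81979887e-01,  5.33330825e-02,  1.61428095e+00, -1.98232843e-05,
        1.47599055e+00, -1.19004224e-01]), 'joint_vel': array([ 0.00123632, -0.0013467 , -0.00087245,  0.00156105,  0.00238487,
        0.00022044]), 'effort': array([-4.01315913e-05, -3.93681943e+01, -3.70181072e+01, -6.68719531e-05,
        6.94551563e-03,  1.60940368e-05]), 'position': array([0.28262749, 0.55678807, 0.24408552]), 'tool_rot': array([-3.39381529e-04,  2.32750634e-01,  9.72535928e-01, -9.47040765e-04]), 'ft_force': array([-0.02559114, -1.33905166, -0.28149057]), 'torque': array([-0.02555731,  0.01966515, -0.00931114]), 'finger_gap': 0.0853925365852372}
scene {'fx': 406.80950948777365, 'fy': 406.80950948777365, 'cx': 323.08732451070546, 'cy': 197.25679186341407, 'R': array([[-0.64565778,  0.76361092,  0.0049388 ],
       [ 0.53443371,  0.45648175, -0.7113403 ],
       [-0.54544169, -0.45664294, -0.70283041]]), 't': array([ 0.36889445, -0.22865661,  1.46809565])}
scene cap [([393.1, 258.5], 0.9)]
scene cap_bar [([396.8, 251.3], 0.78), ([216.2, 156.8], 0.5)]
scene cradle [([280.7, 135.5], 0.58), ([362.1, 290.6], 0.46)]
top {'fx': 439.1531180717999, 'fy': 439.1531180717999, 'cx': 325.23167132260625, 'cy': 201.54653399110168, 'R': array([[-1.20180343e-02, -9.99924127e-01, -2.70317472e-03],
       [-9.79232353e-01,  1.23164152e-02, -2.02366758e-01],
       [ 2.02384698e-01,  2.14985490e-04, -9.79306075e-01]]), 't': array([0.0202574 , 0.60689575, 1.22574721])}
top cap [([255.1, 224.6], 0.71), ([400.1, 227.3], 0.47)]
top cap_bar []
top cradle [([411.1, 232.4], 0.86)]
```

View pics/scene0.png

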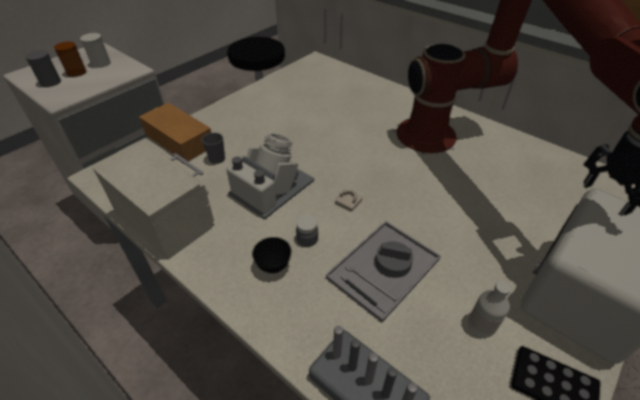

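View pics/top0.png

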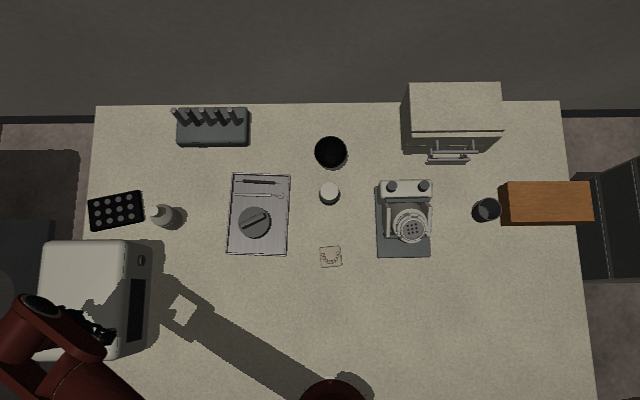

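The top view shows the cap in the tray at about (254,222) with its bar running diagonally. The pot mouth is at about (411,230), and the suction unit is clear of the other objects. Next I'll measure.

```bash
cat > h.py <<'E'
from cell import *
import cv2,numpy as np
from scipy.spatial.transform import Rotation as Ro
def cloud(n,d):
    c=get_calibration(n); v,u=np.mgrid[0:400,0:640]
    P=np.stack([(u-c['cx'])/c['fx']*d,(v-c['cy'])/c['fy']*d,d],-1)
    W=(P-c['t'])@c['R']; W[d==0]=np.nan; return W
def plane_hit(n,px,z):
    c=get_calibration(n); r=c['R'].T@np.array([(px[0]-c['cx'])/c['fx'],(px[1]-c['cy'])/c['fy'],1]); o=-c['R'].T@c['t']
    return o+r*(z-o[2])/r[2]
def proj(n,X):
    c=get_calibration(n); q=c['R']@np.array(X)+c['t']; return np.array([c['fx']*q[0]/q[2]+c['cx'],c['fy']*q[1]/q[2]+c['cy']])
def R():
    q=get_obs()['tool_rot']; return Ro.from_quat([q[1],q[2],q[3],q[0]])
E
python3 - <<'E'
from h import *
for n in("top","scene"):
    im=cv2.imread(f"pics/{n}0.png"); W=cloud(n,np.load(f"{n}0.npy"))
    for t in ("cap","cradle","tray","suction"):
        r=trace(n,t)
        if not r: print(n,t,None);continue
        m=r[0]['mask']; p=W[m]; p=p[~np.isnan(p[:,0])]
        print(n,t,round(r[0]['confidence'],2),r[0]['bbox'],len(p),np.percentile(p,[1,50,99],axis=0).round(3).tolist())
        if t=='cap':
            a=p[(p[:,2]>.055)&(p[:,2]<.08)]; print(' bar',len(a),a.mean(0).round(4)); 
            ev,V=np.linalg.eigh(np.cov(a[:,:2].T)); print(ev**.5,np.degrees(np.arctan2(V[1,1],V[0,1])))
            (c,rad),_=0,0 if 0 else 0
E
python3 - <<'E'
from h import *
im=cv2.imread("pics/top0.png")
a=cv2.resize(im[175:265,365:455],(600,600),interpolation=cv2.INTER_CUBIC); cv2.imwrite("pics/zt.png",a)
im=cv2.imread("pics/scene0.png")
a=cv2.resize(im[110:220,220:330],(600,600),interpolation=cv2.INTER_CUBIC); cv2.imwrite("pics/zs.png",a)
E
```

```text
top cap 0.78 [253.9, 222.2, 33.0, 30.5] 836 [[0.509, 0.18, 0.004], [0.551, 0.223, 0.036], [0.598, 0.27, 0.072]]
 bar 157 [0.554  0.2255 0.0668]
[0.00492768 0.02175403] 115.72632282525419Traceback (most recent call last):
  File "<stdin>", line 12, in <module>
TypeError: cannot unpack non-iterable int object
```

Run:
```python
from h import *
# neck rim points: fit plane/axis from top depth
W=cloud("top",np.load("top0.npy"))
for n in("top","scene"):
    W=cloud(n,np.load(f"{n}0.npy")); p=W.reshape(-1,3); p=p[~np.isnan(p[:,0])]
    p=p[(abs(p[:,2]-.165)<.06)&(p[:,0]>.4)&(p[:,0]<.8)&(abs(p[:,1]+.18)<.12)]
    print(n,len(p)); 
    for q in p[np.argsort(-p[:,2])][:25]: print(q.round(3))
```

```text
top 3011
[ 0.54  -0.209  0.186]
[ 0.538 -0.207  0.184]
[ 0.532 -0.212  0.183]
[ 0.538 -0.21   0.182]
[ 0.532 -0.225  0.182]
[ 0.533 -0.223  0.182]
[ 0.533 -0.218  0.181]
[ 0.535 -0.207  0.181]
[ 0.533 -0.228  0.181]
[ 0.535 -0.218  0.181]
[ 0.536 -0.21   0.18 ]
[ 0.53  -0.212  0.18 ]
[ 0.533 -0.205  0.18 ]
[ 0.536 -0.213  0.18 ]
[ 0.544 -0.211  0.18 ]
[ 0.538 -0.202  0.18 ]
[ 0.536 -0.192  0.18 ]
[ 0.53  -0.215  0.18 ]
[ 0.541 -0.203  0.179]
[ 0.536 -0.226  0.179]
[ 0.536 -0.224  0.179]
[ 0.544 -0.203  0.178]
[ 0.536 -0.229  0.178]
[ 0.531 -0.202  0.178]
[ 0.525 -0.236  0.178]
scene 2461
[ 0.535 -0.225  0.18 ]
[ 0.542 -0.206  0.18 ]
[ 0.547 -0.205  0.179]
[ 0.54  -0.212  0.179]
[ 0.538 -0.21   0.178]
[ 0.533 -0.212  0.178]
[ 0.532 -0.204  0.178]
[ 0.543 -0.21   0.178]
[ 0.536 -0.217  0.178]
[ 0.534 -0.207  0.177]
[ 0.534 -0.222  0.177]
[ 0.535 -0.202  0.177]
[ 0.535 -0.209  0.177]
[ 0.537 -0.204  0.177]
[ 0.54  -0.216  0.177]
[ 0.547 -0.21   0.177]
[ 0.532 -0.221  0.177]
[ 0.534 -0.231  0.177]
[ 0.533 -0.216  0.176]
[ 0.527 -0.194  0.176]
[ 0.536 -0.22   0.176]
[ 0.529 -0.204  0.176]
[ 0.538 -0.223  0.176]
[ 0.532 -0.201  0.176]
[ 0.531 -0.237  0.176]
```

View pics/zt.png

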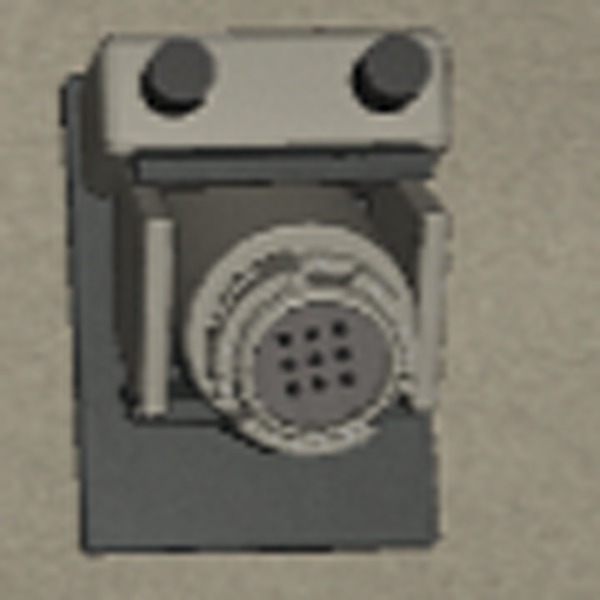

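View pics/zs.png

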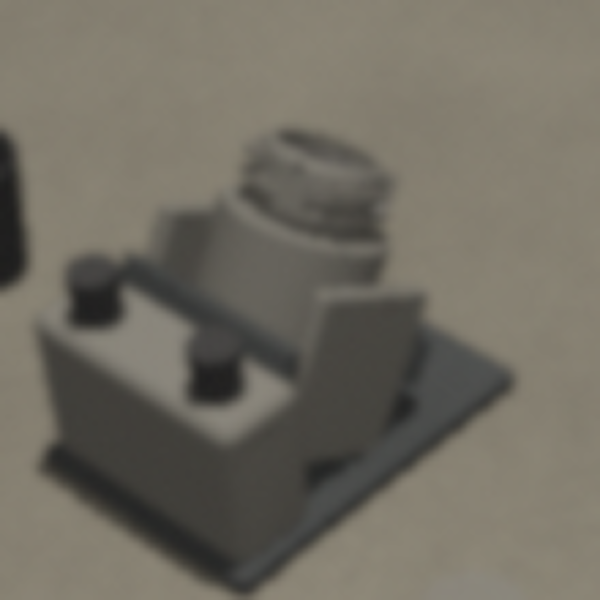

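The top zoom shows the neck and mouth at around (413,229), with side cheeks and a housing behind. The scene camera is blurry but agrees. I'll refine the cap, mouth and yaw using both the networks and geometry.

Run:
```python
from h import *
pts={'cap':.004,'cap_bar':.059,'cap_pins':.009,'cap_seat':.031,'cradle':.165,'lug_tops':.165-.008*.866,'slot_floor':.165-.0195*.866,'thread_end':.165-.025*.866,'suction':0.,'tray':0.}
for n in("top","scene"):
    im,d=snapshot(n); np.save(f"{n}1.npy",d)
    for t,z in pts.items():
        for x in mark_of(n,t)[:2]:
            print(n,t,np.round(x['position'],1),round(x['confidence'],2),plane_hit(n,x['position'],z).round(4))
    r=trace(n,"suction"); np.save(f"{n}_suc.npy",r[0]['mask']); print(r[0]['confidence'],r[0]['bbox'])
    r=trace(n,"cap"); np.save(f"{n}_cap.npy",r[0]['mask']); print(r[0]['confidence'],r[0]['bbox'])
    r=trace(n,"cradle"); 
    if r: np.save(f"{n}_cra.npy",r[0]['mask']); print(r[0]['confidence'],r[0]['bbox'])
```

```text
top cap [253.4 220.9] 0.8 [0.5618 0.232  0.004 ]
top cap [256.1 194.1] 0.74 [0.6452 0.2254 0.004 ]
top cap_bar [255.5 220.4] 0.61 [0.5542 0.2167 0.059 ]
top cap_bar [170.8 217.6] 0.54 [0.5655 0.4643 0.059 ]
top cap_pins [255.3 222.3] 0.74 [0.5566 0.2253 0.009 ]
top cap_pins [252.1 219.1] 0.41 [0.5665 0.2352 0.009 ]
top cap_seat [252.1 222.3] 0.65 [0.5532 0.2313 0.031 ]
top cradle [410.1 228.3] 0.95 [ 0.5104 -0.2119  0.165 ]
top cradle [171.9 217.7] 0.42 [0.5469 0.4235 0.165 ]
top lug_tops [412.2 231.8] 0.7 [ 0.5019 -0.2184  0.1581]
top lug_tops [329.1 254.2] 0.31 [0.445  0.0043 0.1581]
top slot_floor [412.  228.6] 0.66 [ 0.5119 -0.2203  0.1481]
top slot_floor [399.  229.1] 0.66 [ 0.511  -0.1852  0.1481]
top thread_end [409.7 228.4] 0.56 [ 0.5132 -0.215   0.1434]
top suction [401.6 229.8] 0.97 [ 0.5295 -0.2179  0.    ]
top tray [259.1 214.2] 0.57 [0.5829 0.2156 0.    ]
0.96 [402.1, 220.1, 57.1, 79.8]
0.57 [253.5, 224.6, 27.8, 28.0]
0.55 [406.2, 218.3, 53.7, 44.8]
scene cap [392.8 262. ] 0.75 [0.5564 0.225  0.004 ]
scene cap [361.5 292.8] 0.67 [0.6836 0.2177 0.004 ]
scene cap_bar [369.5 282.2] 0.33 [0.679  0.2326 0.059 ]
scene cap_pins [394.  260.6] 0.89 [0.5541 0.2265 0.009 ]
scene cradle [281.3 134.8] 0.67 [ 0.4978 -0.2223  0.165 ]
scene slot_floor [278.9 143.7] 0.75 [ 0.5175 -0.2143  0.1481]
scene thread_end [278.7 141.3] 0.75 [ 0.5053 -0.2276  0.1433]
scene thread_end [359.1 292.9] 0.32 [0.7641 0.2585 0.1433]
scene suction [278. 184.] 0.95 [ 0.5347 -0.2161  0.    ]
scene tray [381.9 268. ] 0.76 [0.5878 0.2128 0.    ]
0.91 [270.6, 176.4, 81.4, 84.9]
0.83 [395.2, 258.4, 36.5, 36.7]
0.97 [271.2, 161.8, 56.1, 57.6]
```

```bash
cat > fit.py <<'E'
from h import *
from scipy.optimize import least_squares
P={}
for n in("top","scene"):
    W=np.nanmean([cloud(n,np.load(f"{n}{k}.npy")) for k in(0,1)],0)
    p=W.reshape(-1,3); p=p[~np.isnan(p[:,0])]; P[n]=p
    # table level
    q=p[(abs(p[:,0]-.45)<.05)&(abs(p[:,1]-.08)<.03)]; print(n,'table z',np.median(q[:,2]), q[:,2].std())
    f=p[(p[:,2]>.004)&(p[:,2]<.025)&(abs(p[:,0]-.52)<.16)&(abs(p[:,1]+.217)<.13)]
    print('foot z',np.median(f[:,2]))
    h=p[(p[:,2]>.09)&(p[:,2]<.125)&(p[:,0]>.57)&(p[:,0]<.72)&(abs(p[:,1]+.217)<.13)]
    print('housing top',np.median(h[:,2]),cv2.minAreaRect(h[:,:2].astype(np.float32)))
def prof(pts,yaw,m):
    a=np.array([-np.cos(yaw)*.5,-np.sin(yaw)*.5,.8660]); v=pts-m; s=v@a; r=np.linalg.norm(v-np.outer(s,a),axis=1); return s,r
def boxd(s,r,s0,s1,r1):
    ds=np.maximum(s0-s,s-s1); dr=r-r1
    return np.where((ds<0)&(dr<0),np.maximum(ds,dr),np.hypot(np.maximum(ds,0),np.maximum(dr,0)))
def res(x,p,yaw,dz):
    m=np.array([x[0],x[1],.165+dz]); s,r=prof(p,yaw,m)
    d=np.minimum(boxd(s,r,-.2,-.038,.048),boxd(s,r,-.04,-.001,.034))
    return d
def sel(p,x):
    s,r=prof(p,0,np.array([x[0],x[1],.165])); return p[(s>-.055)&(s<.01)&(r<.058)&((s<-.032)|(s>-.006)|(r<.036))&~((s>-.012)&(r<.022))&(r>.02)]
if __name__=='__main__':
  for n in P:
    x=np.array([.507,-.216])
    for it in range(4):
        p=sel(P[n],x)
        f=least_squares(lambda z:res(z[:2],p,z[2],z[3]),[*x,0,0],loss='soft_l1',f_scale=.002); x=f.x[:2]
    print(n,len(p),f.x.round(4),'yaw deg',np.degrees(f.x[2]).round(1),np.sqrt(np.median(f.fun**2)))
    f=least_squares(lambda z:res(z[:2],p,0,0),x,loss='soft_l1',f_scale=.002);print(f.x)
E
python3 fit.py
```

```text
top table z -0.0003561472371033485 0.002060222075745726
foot z 0.013228023858661904
housing top 0.10973677973814633 ((0.6162620186805725, -0.21815738081932068), (0.09144817292690277, 0.1503886729478836), 0.34087368845939636)
scene table z -0.0014172524268982946 0.0012014493677110303
foot z 0.012523505873619833
housing top 0.1090589729471774 ((0.6173468828201294, -0.2153778225183487), (0.09426549822092056, 0.14796730875968933), 0.1013655737042427)
top 713 [ 5.085e-01 -2.145e-01  2.200e-03 -4.000e-04] yaw deg 0.1 0.0018091287652283764
[ 0.50867877 -0.21446921]
scene 526 [ 0.5075 -0.2181 -0.0105 -0.0013] yaw deg -0.6 0.0008562118468784796
[ 0.50757175 -0.21849398]fit.py:5: RuntimeWarning: Mean of empty slice
  W=np.nanmean([cloud(n,np.load(f"{n}{k}.npy")) for k in(0,1)],0)
```

Run:
```python
from h import *
im=cv2.imread("pics/top0.png"); g=cv2.GaussianBlur(cv2.cvtColor(im,cv2.COLOR_BGR2GRAY),(0,0),.7).astype(float)
def edge(row=None,col=None,a=0,b=0):
    l=g[row,a:b] if row is not None else g[a:b,col]
    d=np.abs(np.diff(l)); k=int(np.argmax(d)); w=d[max(0,k-2):k+3]; i=np.arange(max(0,k-2),max(0,k-2)+len(w)); return a+.5+(w*i).sum()/w.sum()
L=np.array([plane_hit("top",(edge(row=r,a=368,b=385),r),.007) for r in range(212,252)])
Rr=np.array([plane_hit("top",(edge(row=r,a=422,b=440),r),.014) for r in range(240,255)])
B=np.array([plane_hit("top",(c,edge(col=c,a=250,b=265)),.007) for c in range(382,427)])
for nm,Q,i,j in(("left",L,0,1),("right",Rr,0,1),("bottom",B,1,0)):
    k=np.polyfit(Q[:,i],Q[:,j],1); res=Q[:,j]-np.polyval(k,Q[:,i]); print(nm,'slope deg',np.degrees(np.arctan(k[0])).round(2),'val mid',np.polyval(k,Q[:,i].mean()).round(4),'at',Q[:,i].mean().round(3),'std',res.std().round(4))
```

```text
left slope deg 0.72 val mid -0.1372 at 0.524 std 0.0004
right slope deg -0.73 val mid -0.298 at 0.475 std 0.0003
bottom slope deg 0.28 val mid 0.4454 at -0.22 std 0.0002
```

```bash
cat > capfit.py <<'E'
from fit import *
def bx(q,c,h):
    d=np.abs(q-c)-h; return np.linalg.norm(np.maximum(d,0),axis=1)+np.minimum(d.max(1),0)
def cres(x,p):
    v=p[:,:2]-x[:2]; c,s=np.cos(x[2]),np.sin(x[2])
    l=np.c_[v[:,0]*c+v[:,1]*s,-v[:,0]*s+v[:,1]*c,p[:,2]-x[3]]
    r=np.hypot(l[:,0],l[:,1])
    d=np.minimum(boxd(l[:,2],r,-.02,.032,.0465),bx(l,[0,0,.048],[.038,.008,.016]))
    return np.clip(d,-.02,.02)
for n in P:
    x=np.array([.555,.226,np.radians(115),.004])
    for _ in range(3):
        p=P[n]; v=np.linalg.norm(p[:,:2]-x[:2],axis=1); p=p[(v<.058)&(p[:,2]>.012)&(p[:,2]<.09)]
        f=least_squares(cres,x,args=(p,),loss='soft_l1',f_scale=.002,x_scale=[.01,.01,.1,.01]); x=f.x
    print(n,len(p),x.round(4),np.degrees(x[2]).round(1),np.median(abs(f.fun)))
E
python3 capfit.py 2>/dev/null|tail -2
```

```text
top 807 [0.5551 0.2266 2.016  0.0038] 115.5 0.0009279442608970331
scene 1042 [0.5568 0.2267 2.0118 0.0029] 115.3 0.0006153302282687172
```

```bash
cat >> h.py <<'E'
def frame(z,xang_ref):
    """rotation with tool z along z, tool x closest to ref"""
    z=np.array(z,float);z/=np.linalg.norm(z); x=np.array(xang_ref,float); x-=z*(x@z); x/=np.linalg.norm(x)
    return Ro.from_matrix(np.c_[x,np.cross(z,x),z])
def go(p,Rt):
    r=R(); o=get_obs(); d=r.inv().apply(np.array(p)-o['position']); w=np.degrees((r.inv()*Rt).as_rotvec())
    print('shift',d.round(4).tolist(),'turn',w.round(2).tolist())
def st():
    o=get_obs(); print('t',round(o['time_s'],2),'q',o['joint_pos'].round(3),'p',o['position'].round(4),'f',o['ft_force'].round(1),'m',o['torque'].round(2),'gap',round(o['finger_gap'],4)); m=R().as_matrix(); print('x',m[:,0].round(3),'z',m[:,2].round(4))
E
python3 - <<'E'
from h import *
a=np.radians(115.4); st(); go([.556,.2266,.13],frame([0,0,-1],[np.cos(a),np.sin(a),0]))
E
```

```text
t 1.85 q [ 0.982  0.053  1.613 -0.     1.476 -0.119] p [0.2829 0.5573 0.2453] f [-0.3 -0.   0.8] m [ 0.02  0.01 -0.02] gap 0.0857
x [-0.892  0.453 -0.   ] z [-0. -0. -1.]
shift [-0.3932, -0.1712, 0.1153] turn [-0.0, 0.0, 37.68]
```

>>> {"method": "jog_arm", "body": {
  "targets": [
    [-0.06,-0.026,0,0,0,6,0],
    [-0.12,-0.052,0,0,0,12,0],
    [-0.175,-0.076,0,0,0,18,0],
    [-0.23,-0.1,0,0,0,24,0],
    [-0.285,-0.124,0,0,0,30,0],
    [-0.34,-0.148,0.02,0,0,36,0],
    [-0.38,-0.165,0.05,0,0,37.7,0],
    [-0.393,-0.171,0.09,0,0,37.7,0],
    [-0.393,-0.171,0.115,0,0,37.7,0],
    [-0.393,-0.171,0.115,0,0,37.7,0]
  ]
}}

```text
time_s: 3.1
position: [0.5543, 0.2261, 0.1275]
tool_rot: [-0.002, 0.535, 0.845, -0.002]
ft_force: [-0.4, 0.2, -0.7]
finger_gap: 0.0855
```

Run:
```python
from h import *
a=np.radians(115.4); st(); go([.556,.2266,.054],frame([0,0,-1],[np.cos(a),np.sin(a),0]))
im,d=snapshot("top"); cv2.imwrite("pics/t1.png",cv2.resize(im[150:300,180:380,::-1],(800,600),interpolation=cv2.INTER_CUBIC))
```

```text
t 3.1 q [ 0.263  0.094  1.773  0.     1.28  -0.179] p [0.5543 0.2261 0.1275] f [-0.4  0.2 -0.7] m [ 0.02 -0.01 -0.01] gap 0.0855
x [-0.428  0.904  0.001] z [-0.0054 -0.0014 -1.    ]
shift [-0.0004, 0.0022, 0.0735] turn [-0.31, -0.06, -0.05]
```

View pics/t1.png

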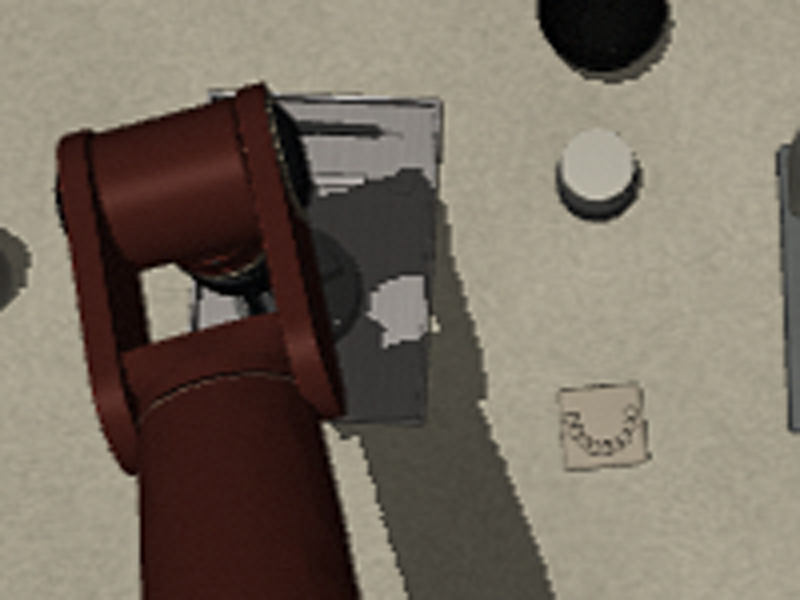

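The arm is above the cap, which it hides in this view; the lag at the end of the move is about 2 mm. Descending now.

>>> {"method": "jog_arm", "body": {
  "targets": [
    [0,0,0.03,0,0,0,0],
    [0,0,0.055,0,0,0,0],
    [0,0,0.07,0,0,0,0],
    [0,0,0.076,0,0,0,0],
    [0,0,0.076,0,0,0,0]
  ]
}}

```text
time_s: 3.78
position: [0.5564, 0.2272, 0.0551]
tool_rot: [0.0, 0.534, 0.845, 0.0]
ft_force: [-0.0, 1.1, -0.5]
finger_gap: 0.0853
```

Run:
```python
from h import *
a=np.radians(115.4); st(); go([.556,.2266,.054],frame([0,0,-1],[np.cos(a),np.sin(a),0]))
im,d=snapshot("scene"); cv2.imwrite("pics/s1.png",cv2.resize(im[190:310,310:470,::-1],(800,600),interpolation=cv2.INTER_CUBIC))
```

```text
t 3.77 q [ 0.264  0.185  1.806 -0.     1.149 -0.179] p [0.5564 0.2272 0.0551] f [-0.   1.1 -0.5] m [ 0.01 -0.03  0.01] gap 0.0853
x [-0.429  0.903 -0.   ] z [ 1.1e-03  3.0e-04 -1.0e+00]
shift [-0.0003, -0.0006, 0.0011] turn [0.06, 0.01, -0.0]
```

View pics/s1.png

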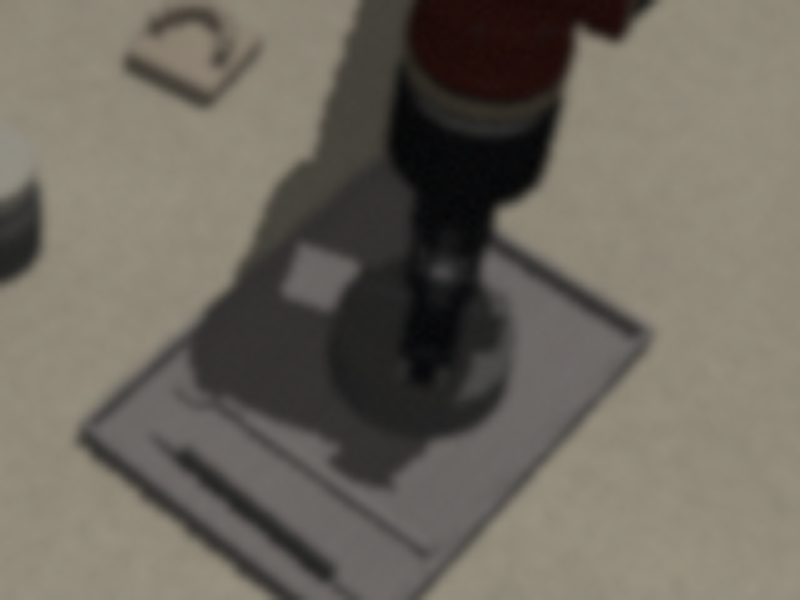

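The gripper straddles the bar, centred on the cap. Closing.

>>> {"method": "jog_arm", "body": {
  "targets": [
    [0,0,0,0,0,0,0.5],
    [0,0,0,0,0,0,0.7],
    [0,0,0,0,0,0,0.85],
    [0,0,0,0,0,0,1],
    [0,0,0,0,0,0,1],
    [0,0,0,0,0,0,1]
  ]
}}

```text
time_s: 4.58
position: [0.5562, 0.227, 0.0546]
tool_rot: [0.0, 0.534, 0.845, 0.0]
ft_force: [0.2, -0.6, 2.3]
finger_gap: 0.0154
```

Run:
```python
from h import *
st()
```

```text
t 4.58 q [ 0.264  0.186  1.807  0.     1.148 -0.179] p [0.5562 0.227  0.0546] f [ 0.2 -0.6  2.3] m [0.01 0.03 0.02] gap 0.0154
x [-0.429  0.903 -0.   ] z [ 5.e-04  1.e-04 -1.e+00]
```

Run:
```python
from h import *
m=np.array([.5065,-.217,.165]);a=np.array([-.5,0,.8660254])
go(m+.075*a,frame(-a,[0,1,0]))
go([.52,.1,.25],frame([0,0,-1],[0,1,0]))
```

```text
shift [-0.3638, -0.269, -0.1755] turn [-29.47, -6.65, 24.8]
shift [-0.0992, -0.087, -0.1955] turn [0.03, -0.0, 25.38]
```

>>> {"method": "jog_arm", "body": {
  "targets": [
    [0,0,-0.01,0,0,0,1],
    [0,0,-0.04,0,0,0,1],
    [0,0,-0.09,0,0,0,1],
    [0,0,-0.14,0,0,0,1],
    [0,0,-0.19,0,0,0,1],
    [0,0,-0.2,0,0,0,1]
  ]
}}

```text
time_s: 5.32
position: [0.5577, 0.2274, 0.2597]
tool_rot: [0.003, 0.534, 0.845, 0.003]
ft_force: [0.1, 0.4, -1.8]
finger_gap: 0.0154
```

Run:
```python
from h import *
st()
m=np.array([.5065,-.217,.165]);a=np.array([-.5,0,.8660254])
go(m+.13*a,frame(-a,[0,1,0]))
for n in("scene","top"):
    im,d=snapshot(n); cv2.imwrite(f"pics/{n}2.png",im[:,:,::-1])
```

```text
t 5.33 q [ 0.264 -0.014  1.657 -0.     1.491 -0.179] p [0.5577 0.2274 0.2597] f [ 0.1  0.4 -1.8] m [-0.02  0.03  0.  ] gap 0.0154
x [-0.429  0.903 -0.002] z [ 0.008   0.0021 -1.    ]
shift [-0.3517, -0.2953, -0.0197] turn [-29.02, -6.66, 24.78]
```

View pics/scene2.png

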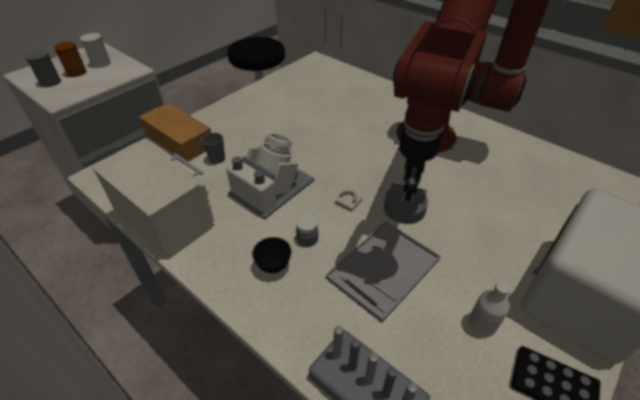

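The cap is lifted cleanly, and the mirror and scaler are undisturbed in the tray. Carrying it to the pre-pose.

>>> {"method": "jog_arm", "body": {
  "targets": [
    [-0.035,-0.03,-0.002,-3,-0.7,2.5,1],
    [-0.075,-0.063,-0.004,-6,-1.4,5,1],
    [-0.117,-0.098,-0.006,-9,-2.1,8,1],
    [-0.16,-0.134,-0.009,-13,-3,11,1],
    [-0.203,-0.17,-0.011,-16.8,-3.8,14.3,1],
    [-0.246,-0.206,-0.014,-20.5,-4.6,17.4,1],
    [-0.288,-0.242,-0.016,-24,-5.5,20.4,1],
    [-0.325,-0.273,-0.018,-27,-6.2,23,1],
    [-0.352,-0.295,-0.02,-29.5,-6.6,24.8,1],
    [-0.352,-0.295,-0.02,-29.5,-6.6,24.8,1]
  ]
}}

```text
time_s: 6.68
position: [0.4383, -0.219, 0.2704]
tool_rot: [0.18, 0.686, 0.681, 0.183]
ft_force: [-0.5, 0.2, -1.8]
finger_gap: 0.0149
```

Run:
```python
from h import *
st()
m=np.array([.5065,-.217,.165]);a=np.array([-.5,0,.8660254])
go(m+.075*a,frame(-a,[0,1,0]))
```

```text
t 6.67 q [-0.819 -0.601  2.161  0.395  1.238 -0.878] p [ 0.4383 -0.219   0.2704] f [-0.5  0.2 -1.8] m [-0.05  0.35  0.03] gap 0.0149
x [0.005 1.    0.005] z [ 0.4957  0.0017 -0.8685]
shift [0.002, 0.0067, 0.0503] turn [-0.28, -0.1, -0.39]
```

>>> {"method": "jog_arm", "body": {
  "targets": [
    [0,0,0,0,0,8,1],
    [0,0,0,0,0,16,1],
    [0,0,0.02,0,0,24,1],
    [0,0,0.04,0,0,30,1],
    [0,0,0.055,0,0,30,1],
    [0,0,0.055,0,0,30,1]
  ]
}}

```text
time_s: 7.42
position: [0.4674, -0.216, 0.2238]
tool_rot: [0.127, 0.836, 0.484, 0.223]
ft_force: [-0.5, 0.2, -1.2]
finger_gap: 0.0154
```

Run:
```python
from h import *
st()
m=np.array([.5065,-.217,.165]);a=np.array([-.5,0,.8660254])
go(m+.075*a,frame(-a,R().as_matrix()[:,0]))
for n in("scene","top"):
    im,d=snapshot(n); cv2.imwrite(f"pics/{n}3.png",im[:,:,::-1]); np.save(f"{n}3.npy",d)
    r=trace(n,"cap"); 
    if r: np.save(f"{n}_cap3.npy",r[0]['mask']);print(r[0]['confidence'],r[0]['bbox'])
im=cv2.imread("pics/scene3.png");cv2.imwrite("pics/s3z.png",cv2.resize(im[80:220,200:350],(600,560),interpolation=cv2.INTER_CUBIC))
im=cv2.imread("pics/top3.png");cv2.imwrite("pics/t3z.png",cv2.resize(im[175:275,350:470],(720,600),interpolation=cv2.INTER_CUBIC))
```

```text
t 7.42 q [-0.761 -0.499  2.173  0.396  1.111 -0.353] p [ 0.4674 -0.216   0.2238] f [-0.5  0.2 -1.2] m [ 0.01  0.39 -0.01] gap 0.0154
x [0.431 0.867 0.251] z [ 0.4964  0.0046 -0.8681]
shift [0.0014, 0.0044, -0.0046] turn [-0.34, -0.11, 0.0]
0.59 [285.2, 123.2, 33.9, 27.9]
0.87 [412.6, 237.4, 34.4, 32.8]
```

View pics/s3z.png

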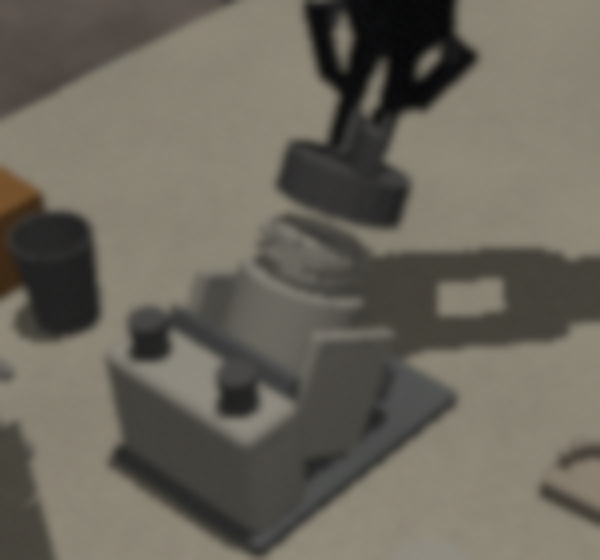

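View pics/t3z.png

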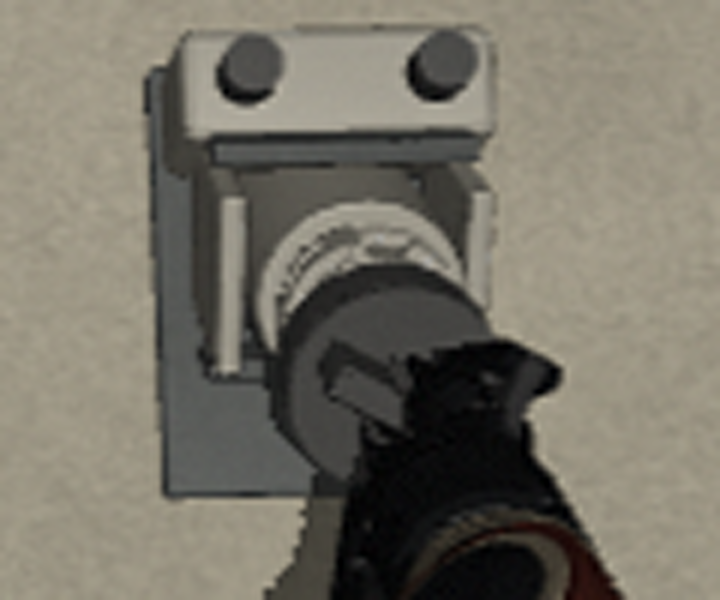

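The cap hangs squarely above the neck in both views. Next I'll compare the cap axis with the neck axis in each camera's own depth frame, so calibration bias cancels.

```bash
cat > align.py <<'E'
from h import *
from fit import boxd
from scipy.optimize import least_squares
import sys
def bx(q,c,h):
    d=np.abs(q-c)-h; return np.linalg.norm(np.maximum(d,0),axis=1)+np.minimum(d.max(1),0)
def capfit(n,d,T,Rm,L=.0506,mask=None):
    """offset of cap in tool frame (x,y,z) assuming tool tilt"""
    W=cloud(n,d); 
    p=W.reshape(-1,3) if mask is None else W[mask]
    p=p[~np.isnan(p[:,0])]; l=(p-T)@Rm  # tool frame
    l=l*[1,1,-1]; l[:,2]+=L             # height above cap origin
    def sd(q):
        r=np.hypot(q[:,0],q[:,1]); return np.minimum(boxd(q[:,2],r,0,.032,.0465),bx(q,[0,0,.048],[.038,.008,.016]))
    x=np.zeros(3)
    for _ in range(4):
        q=l-x; k=(sd(q)<.006)&(q[:,2]>.004)&(q[:,2]<.034)&~((abs(q[:,1])<.022)&(q[:,2]>.04)); 
        f=least_squares(lambda z:sd(l[k]-z),x,loss='soft_l1',f_scale=.002); x=f.x
    return x,k.sum(),np.median(abs(f.fun))
E
python3 - 2>/dev/null <<'E'
from align import *
st(); Rm=R().as_matrix(); T=get_obs()['position']
for n in("top","scene"):
    d=np.load(f"{n}3.npy"); print(n,capfit(n,d,T,Rm)); 
    x,k,e=capfit(n,d,T,Rm); c=T+Rm@np.array([x[0],x[1],.0506-x[2]]); print('cap origin',c.round(4), 'nominal',(T+Rm[:,2]*.0506).round(4))
E
```

```text
top table z -0.0003561472371033485 0.002060222075745726
foot z 0.013228023858661904
housing top 0.10973677973814633 ((0.6162620186805725, -0.21815738081932068), (0.09144817292690277, 0.1503886729478836), 0.34087368845939636)
scene table z -0.0014172524268982946 0.0012014493677110303
foot z 0.012523505873619833
housing top 0.1090589729471774 ((0.6173468828201294, -0.2153778225183487), (0.09426549822092056, 0.14796730875968933), 0.1013655737042427)
t 7.62 q [-0.763 -0.502  2.17   0.396  1.111 -0.352] p [ 0.468  -0.2177  0.2276] f [-0.6 -0.3 -1.4] m [-0.03  0.39 -0.03] gap 0.0151
x [0.432 0.866 0.25 ] z [ 5.006e-01 -1.000e-04 -8.657e-01]
top (array([-0.00098376, -0.00307326, -0.00124157]), np.int64(490), np.float64(0.0008415321056078687))
cap origin [ 0.4912 -0.2171  0.1811] nominal [ 0.4933 -0.2177  0.1838]
scene (array([-0.00037723, -0.00490678, -0.00362862]), np.int64(441), np.float64(0.0007519669893717371))
cap origin [ 0.4913 -0.2156  0.1784] nominal [ 0.4933 -0.2177  0.1838]
```

```bash
python3 - 2>/dev/null <<'E' | tail -9
from align import *
a=np.array([-.5,0,.8660254])
ref={'top':np.array([.5087,-.2145,.1646]),'scene':np.array([.5075,-.2183,.1637])}
for rep in range(2):
  for n in("top","scene"):
    st0=get_obs(); Rm=R().as_matrix(); T=st0['position']
    im,d=snapshot(n); np.save(f"{n}4_{rep}.npy",d)
    x,k,e=capfit(n,d,T,Rm); c=T+Rm@np.array([x[0],x[1],.0506-x[2]])
    v=c-ref[n]; print(n,T.round(4),'tool off',x.round(4),k,'h above rim',(v@a).round(4),'lateral e1(x-ish),y',(v@np.array([.866,0,.5])).round(4),v[1].round(4))
st()
m=np.array([.5065,-.217,.165]); T=get_obs()['position']; v=T-m; print('nominal h',v@a,'lat',v@np.array([.866,0,.5]),v[1])
E
```

```text
foot z 0.012523505873619833
housing top 0.1090589729471774 ((0.6173468828201294, -0.2153778225183487), (0.09426549822092056, 0.14796730875968933), 0.1013655737042427)
top [ 0.468  -0.2177  0.2276] tool off [-0.0013 -0.0021 -0.0004] 490 h above rim 0.0239 lateral e1(x-ish),y -0.0062 -0.0033
scene [ 0.468  -0.2178  0.2277] tool off [-0.0007 -0.0018 -0.0007] 437 h above rim 0.0239 lateral e1(x-ish),y -0.0041 0.0008
top [ 0.4679 -0.2179  0.2277] tool off [-0.0013 -0.002  -0.0004] 488 h above rim 0.024 lateral e1(x-ish),y -0.0061 -0.0035
scene [ 0.4679 -0.2179  0.2276] tool off [-0.0005 -0.0019 -0.0007] 444 h above rim 0.0239 lateral e1(x-ish),y -0.0042 0.0009
t 7.83 q [-0.763 -0.502  2.17   0.396  1.11  -0.352] p [ 0.4679 -0.2178  0.2274] f [ 0.2 -0.8 -2.4] m [-0.02  0.37 -0.01] gap 0.0152
x [0.433 0.866 0.25 ] z [ 5.006e-01 -2.000e-04 -8.657e-01]
nominal h 0.07339768552445805 lat -0.0022445673575321456 -0.0008495431705410894
```

The measured offset is about 3 mm along the uphill direction, and y is fine. I'll correct it and descend to just before the pins reach the rim.

>>> {"method": "jog_arm", "body": {
  "targets": [
    [0.0015,0.0026,0.006,0,0,0,1],
    [0.0015,0.0026,0.014,0,0,0,1],
    [0.0015,0.0026,0.021,0,0,0,1],
    [0.0015,0.0026,0.024,0,0,0,1],
    [0.0015,0.0026,0.024,0,0,0,1],
    [0.0015,0.0026,0.024,0,0,0,1]
  ]
}}

```text
time_s: 8.57
position: [0.4825, -0.2176, 0.2076]
tool_rot: [0.129, 0.837, 0.483, 0.224]
ft_force: [0.1, 0.5, -0.5]
finger_gap: 0.0146
```

```bash
cat > s.py <<'E'
from h import *
a=np.array([-.5,0,.8660254]);e1=np.array([.8660254,0,.5]);m=np.array([.5065,-.217,.165])
def s():
    o=get_obs();st();v=o['position']-m;f=o['ft_force'];print('h %.4f e1 %.4f y %.4f | Fax %.1f Fe1 %.1f Fy %.1f | Max %.2f Me1 %.2f My %.2f'%(v@a,v@e1,v[1],f@a,f@e1,f[1],o['torque']@a,o['torque']@e1,o['torque'][1]))
s()
E
python3 s.py
```

```text
t 8.57 q [-0.738 -0.445  2.165  0.398  1.054 -0.348] p [ 0.4825 -0.2176  0.2076] f [ 0.1  0.5 -0.5] m [-0.04  0.35  0.01] gap 0.0146
x [0.433 0.866 0.25 ] z [ 5.00e-01  5.00e-04 -8.66e-01]
h 0.0489 e1 0.0005 y -0.0006 | Fax -0.5 Fe1 -0.2 Fy 0.5 | Max 0.03 Me1 -0.03 My 0.35
```

Free so far. Going on in small steps.

>>> {"method": "jog_arm", "body": {
  "targets": [
    [0,0,0.0015,0,0,0,1],
    [0,0,0.003,0,0,0,1],
    [0,0,0.004,0,0,0,1],
    [0,0,0.004,0,0,0,1]
  ]
}}

```text
time_s: 9.07
position: [0.4844, -0.2175, 0.2038]
tool_rot: [0.129, 0.837, 0.483, 0.224]
ft_force: [0.2, 1.1, -1.8]
finger_gap: 0.015
```

```bash
python3 s.py
python3 - <<'E'
from h import *
im,d=snapshot("scene"); cv2.imwrite("pics/s5.png",cv2.resize(im[80:200,210:340,::-1],(780,600)[:2],interpolation=cv2.INTER_CUBIC)); np.save("scene5.npy",d)
E
```

```text
t 9.07 q [-0.735 -0.436  2.166  0.398  1.045 -0.349] p [ 0.4844 -0.2175  0.2038] f [ 0.2  1.1 -1.8] m [0.02 0.43 0.07] gap 0.015
x [0.433 0.866 0.251] z [ 4.996e-01  8.000e-04 -8.662e-01]
h 0.0446 e1 0.0002 y -0.0005 | Fax -1.7 Fe1 -0.7 Fy 1.1 | Max 0.05 Me1 0.05 My 0.43
```

View pics/s5.png

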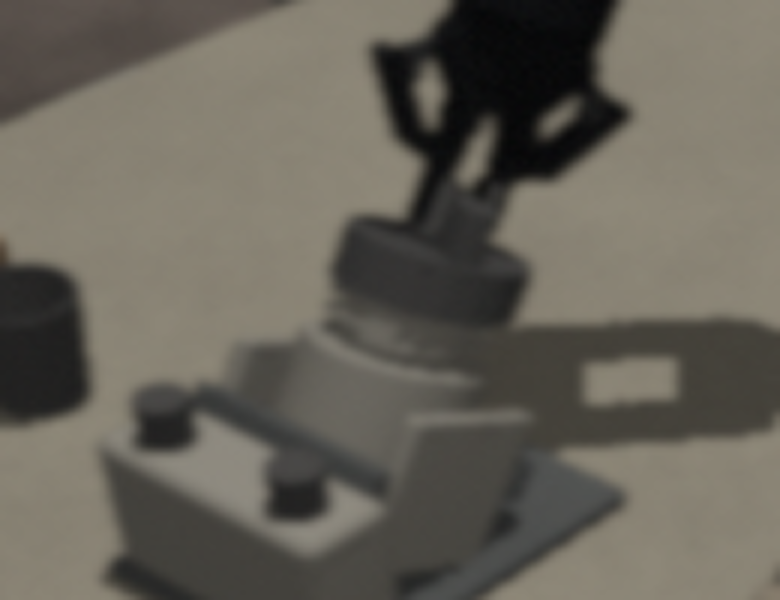

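Run:
```python
from h import *
a=np.array([-.5,0,.8660254]);e1=np.array([.8660254,0,.5]);y=np.array([0,1.,0])
im,_=snapshot("scene"); cv2.imwrite("pics/scene5.png",im[:,:,::-1])
S=6;x0,y0=225,90
z=cv2.resize(im[y0:y0+95,x0:x0+110,::-1],None,fx=S,fy=S,interpolation=cv2.INTER_CUBIC)
z=cv2.convertScaleAbs(z,alpha=1.8)
m=np.array([.5065,-.217,.165]); co=.0446-.0506
def ring(s,r,col):
    q=np.array([ (proj("scene",m+s*a+r*(np.cos(t)*e1+np.sin(t)*y))-[x0,y0]+.5)*S for t in np.linspace(0,6.2832,90)]); cv2.polylines(z,[q.round().astype(int)],True,col,1)
ring(-.038,.048,(0,255,0));ring(co,.0465,(0,0,255));ring(co+.032,.0465,(0,0,255))
cv2.imwrite("pics/s5o.png",z)
```

```text
(no output)
```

View pics/s5o.png

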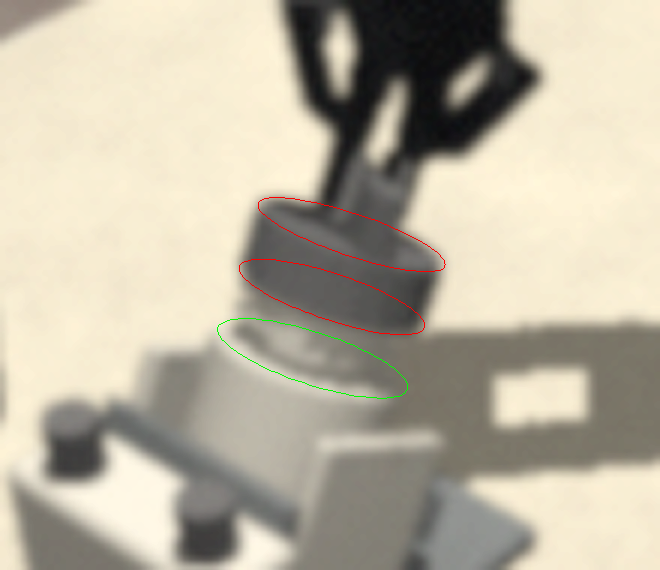

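The overlay shows the pot about 1.5 mm further along +x/−y than the cap's axis. I'll apply that and continue down.

>>> {"method": "jog_arm", "body": {
  "targets": [
    [0,0.0014,0,0,0,0,1],
    [0,0.0014,0.001,0,0,0,1],
    [0,0.0014,0.002,0,0,0,1],
    [0,0.0014,0.003,0,0,0,1],
    [0,0.0014,0.003,0,0,0,1]
  ]
}}

```text
time_s: 9.8
position: [0.4869, -0.2182, 0.2017]
tool_rot: [0.129, 0.837, 0.483, 0.224]
ft_force: [-0.5, -0.5, -1.9]
finger_gap: 0.015
```

```bash
python3 s.py
```

```text
t 9.8 q [-0.732 -0.427  2.162  0.399  1.038 -0.348] p [ 0.4869 -0.2182  0.2017] f [-0.5 -0.5 -1.9] m [-0.02  0.38 -0.02] gap 0.015
x [0.433 0.866 0.251] z [ 0.4996  0.0009 -0.8663]
h 0.0416 e1 0.0014 y -0.0012 | Fax -1.4 Fe1 -1.4 Fy -0.5 | Max -0.01 Me1 -0.03 My 0.38
```

>>> {"method": "jog_arm", "body": {
  "targets": [
    [0,0,0.0007,0,0,0,1],
    [0,0,0.0014,0,0,0,1],
    [0,0,0.0021,0,0,0,1],
    [0,0,0.0021,0,0,0,1]
  ]
}}

```text
time_s: 10.3
position: [0.488, -0.2182, 0.2]
tool_rot: [0.129, 0.837, 0.483, 0.224]
ft_force: [0.2, 0.8, -0.6]
finger_gap: 0.015
```

```bash
python3 s.py
```

```text
t 10.3 q [-0.73  -0.422  2.162  0.399  1.033 -0.349] p [ 0.488  -0.2182  0.2   ] f [ 0.2  0.8 -0.6] m [0.04 0.44 0.01] gap 0.015
x [0.433 0.866 0.251] z [ 4.997e-01  8.000e-04 -8.662e-01]
h 0.0396 e1 0.0015 y -0.0012 | Fax -0.6 Fe1 -0.2 Fy 0.8 | Max -0.01 Me1 0.04 My 0.44
```

>>> {"method": "jog_arm", "body": {
  "targets": [
    [0,0,0.0007,0,0,0,1],
    [0,0,0.0014,0,0,0,1],
    [0,0,0.002,0,0,0,1],
    [0,0,0.002,0,0,0,1]
  ]
}}

```text
time_s: 10.8
position: [0.489, -0.2182, 0.1983]
tool_rot: [0.129, 0.837, 0.483, 0.224]
ft_force: [1.0, -0.4, -2.4]
finger_gap: 0.0149
```

```bash
python3 s.py
```

```text
t 10.8 q [-0.728 -0.418  2.162  0.4    1.028 -0.349] p [ 0.489  -0.2182  0.1983] f [ 1.  -0.4 -2.4] m [0.02 0.39 0.02] gap 0.0149
x [0.433 0.866 0.251] z [ 4.997e-01  8.000e-04 -8.662e-01]
h 0.0376 e1 0.0015 y -0.0012 | Fax -2.6 Fe1 -0.3 Fy -0.4 | Max 0.01 Me1 0.02 My 0.39
```

>>> {"method": "jog_arm", "body": {
  "targets": [
    [0,0,0.0007,0,0,0,1],
    [0,0,0.0014,0,0,0,1],
    [0,0,0.002,0,0,0,1],
    [0,0,0.002,0,0,0,1]
  ]
}}

```text
time_s: 11.3
position: [0.49, -0.2182, 0.1965]
tool_rot: [0.129, 0.837, 0.483, 0.224]
ft_force: [-0.8, -0.6, -2.2]
finger_gap: 0.0147
```

```bash
python3 s.py
python3 - <<'E'
from h import *
for n,b in(("scene",(80,200,210,340)),("top",(190,270,365,455))):
    im,d=snapshot(n); z=im[b[0]:b[1],b[2]:b[3],::-1]; cv2.imwrite(f"pics/{n}6.png",cv2.convertScaleAbs(cv2.resize(z,None,fx=5,fy=5,interpolation=cv2.INTER_CUBIC),alpha=1.5)); np.save(f"{n}6.npy",d)
E
```

```text
t 11.3 q [-0.727 -0.413  2.162  0.4    1.024 -0.349] p [ 0.49   -0.2182  0.1965] f [-0.8 -0.6 -2.2] m [-0.04  0.34  0.02] gap 0.0147
x [0.433 0.866 0.251] z [ 4.997e-01  8.000e-04 -8.662e-01]
h 0.0356 e1 0.0015 y -0.0012 | Fax -1.5 Fe1 -1.8 Fy -0.6 | Max 0.04 Me1 -0.02 My 0.34
```

View pics/scene6.png

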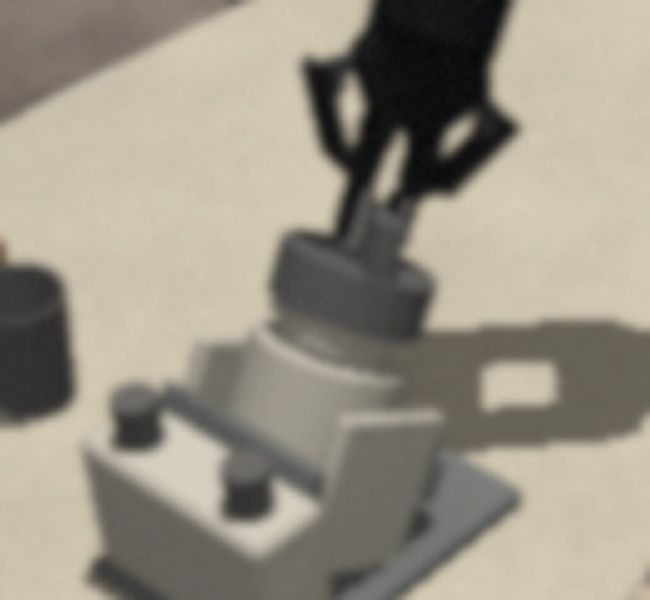

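View pics/top6.png

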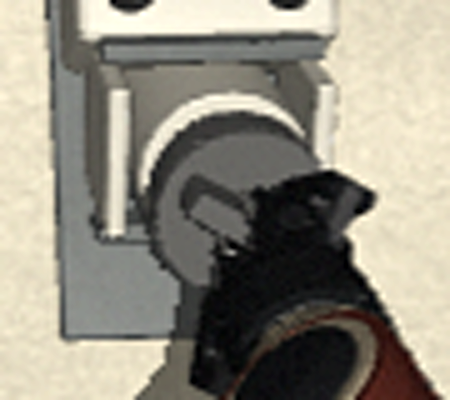

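No contact yet, and the cap is on the neck with the gap still shrinking. Continuing.

>>> {"method": "jog_arm", "body": {
  "targets": [
    [0,0,0.0007,0,0,0,1],
    [0,0,0.0014,0,0,0,1],
    [0,0,0.002,0,0,0,1],
    [0,0,0.002,0,0,0,1]
  ]
}}

```text
time_s: 11.9
position: [0.491, -0.2182, 0.1948]
tool_rot: [0.129, 0.837, 0.483, 0.224]
ft_force: [0.1, -0.3, -1.4]
finger_gap: 0.0149
```

```bash
python3 s.py
```

```text
t 11.9 q [-0.725 -0.409  2.162  0.4    1.019 -0.349] p [ 0.491  -0.2182  0.1948] f [ 0.1 -0.3 -1.4] m [-0.06  0.36  0.  ] gap 0.0149
x [0.433 0.866 0.251] z [ 4.997e-01  8.000e-04 -8.662e-01]
h 0.0336 e1 0.0015 y -0.0012 | Fax -1.3 Fe1 -0.6 Fy -0.3 | Max 0.03 Me1 -0.05 My 0.36
```

>>> {"method": "jog_arm", "body": {
  "targets": [
    [0,0,0.0007,0,0,0,1],
    [0,0,0.0014,0,0,0,1],
    [0,0,0.002,0,0,0,1],
    [0,0,0.0027,0,0,0,1],
    [0,0,0.0027,0,0,0,1]
  ]
}}

```text
time_s: 12.52
position: [0.4923, -0.2182, 0.1925]
tool_rot: [0.129, 0.837, 0.483, 0.224]
ft_force: [-0.0, 0.1, -1.4]
finger_gap: 0.0147
```

```bash
python3 s.py
```

```text
t 12.53 q [-0.723 -0.403  2.161  0.401  1.013 -0.35 ] p [ 0.4923 -0.2182  0.1925] f [-0.   0.1 -1.4] m [-0.03  0.4  -0.  ] gap 0.0147
x [0.433 0.866 0.251] z [ 4.997e-01  8.000e-04 -8.662e-01]
h 0.0309 e1 0.0014 y -0.0012 | Fax -1.2 Fe1 -0.7 Fy 0.1 | Max 0.01 Me1 -0.03 My 0.40
```

>>> {"method": "jog_arm", "body": {
  "targets": [
    [0,0,0.0007,0,0,0,1],
    [0,0,0.0014,0,0,0,1],
    [0,0,0.002,0,0,0,1],
    [0,0,0.002,0,0,0,1]
  ]
}}

```text
time_s: 13.02
position: [0.4933, -0.2182, 0.1908]
tool_rot: [0.129, 0.837, 0.483, 0.224]
ft_force: [-0.8, 1.2, -1.3]
finger_gap: 0.015
```

```bash
python3 s.py
```

```text
t 13.03 q [-0.721 -0.398  2.161  0.401  1.009 -0.35 ] p [ 0.4933 -0.2182  0.1908] f [-0.8  1.2 -1.3] m [0.01 0.34 0.07] gap 0.015
x [0.433 0.866 0.251] z [ 4.997e-01  8.000e-04 -8.662e-01]
h 0.0289 e1 0.0015 y -0.0012 | Fax -0.7 Fe1 -1.4 Fy 1.2 | Max 0.06 Me1 0.04 My 0.34
```

```bash
python3 - 2>/dev/null <<'E' | tail -2
from align import *
a=np.array([-.5,0,.8660254])
ref={'top':np.array([.5087,-.2165,.1646]),'scene':np.array([.5075,-.2183,.1637])}
for n,b in(("scene",(80,200,210,340)),("top",(190,270,365,455))):
    Rm=R().as_matrix(); T=get_obs()['position']
    im,d=snapshot(n); np.save(f"{n}7.npy",d); z=im[b[0]:b[1],b[2]:b[3],::-1]; cv2.imwrite(f"pics/{n}7.png",cv2.convertScaleAbs(cv2.resize(z,None,fx=5,fy=5,interpolation=cv2.INTER_CUBIC),alpha=1.5))
    x,k,e=capfit(n,d,T,Rm); c=T+Rm@np.array([x[0],x[1],.0506-x[2]])
    v=c-ref[n]; print(n,T.round(4),'tool off',x.round(4),k,'h above rim',(v@a).round(4),'lateral e1(x-ish),y',(v@np.array([.866,0,.5])).round(4),v[1].round(4))
E
```

```text
scene [ 0.4933 -0.2182  0.1908] tool off [-0.0006 -0.0018 -0.0007] 448 h above rim -0.0208 lateral e1(x-ish),y -0.0006 0.0005
top [ 0.4933 -0.2182  0.1908] tool off [-0.0013 -0.0022 -0.0005] 417 h above rim -0.0207 lateral e1(x-ish),y -0.0027 -0.0017
```

View pics/scene7.png

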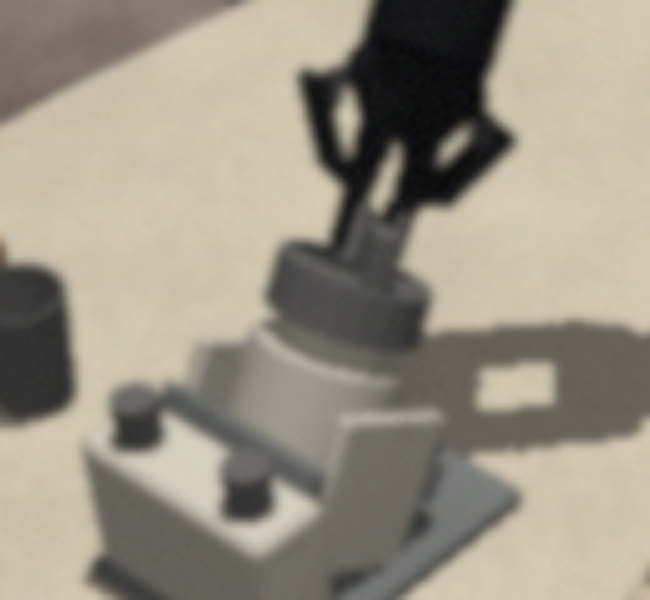

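View pics/top7.png

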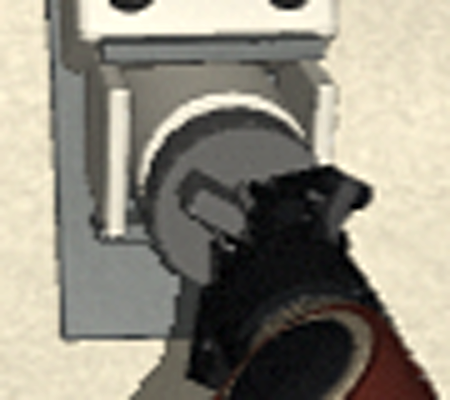

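The cap's open rim now lies about 21 mm below the mouth with no load, so by luck the pins went straight into the slots. I'll feel for the slot floor.

>>> {"method": "jog_arm", "body": {
  "targets": [
    [0,0,0.0006,0,0,0,1],
    [0,0,0.0012,0,0,0,1],
    [0,0,0.0018,0,0,0,1],
    [0,0,0.0018,0,0,0,1]
  ]
}}

```text
time_s: 13.62
position: [0.494, -0.2183, 0.1902]
tool_rot: [0.129, 0.836, 0.483, 0.224]
ft_force: [-7.6, 1.7, 5.1]
finger_gap: 0.015
```

```bash
python3 s.py
```

```text
t 13.62 q [-0.72  -0.395  2.16   0.401  1.007 -0.35 ] p [ 0.494  -0.2183  0.1902] f [-7.6  1.7  5.1] m [0.28 1.06 0.13] gap 0.015
x [0.432 0.866 0.25 ] z [ 4.992e-01  8.000e-04 -8.665e-01]
h 0.0280 e1 0.0018 y -0.0013 | Fax 8.3 Fe1 -4.0 Fy 1.7 | Max -0.03 Me1 0.31 My 1.06
```

Slot floor felt (8 N at h = 28 mm; I expected 29). Next a gentle anticlockwise turn to confirm the slot stop.

>>> {"method": "jog_arm", "body": {
  "targets": [
    [0,0,0,0,0,-2,1],
    [0,0,0,0,0,-4,1],
    [0,0,0,0,0,-6,1],
    [0,0,0,0,0,-8,1],
    [0,0,0,0,0,-8,1]
  ]
}}

```text
time_s: 14.25
position: [0.4946, -0.2185, 0.1905]
tool_rot: [0.145, 0.801, 0.539, 0.215]
ft_force: [-5.9, 1.8, 6.5]
finger_gap: 0.0152
```

```bash
python3 s.py
```

```text
t 14.25 q [-0.72  -0.395  2.16   0.403  1.005 -0.488] p [ 0.4946 -0.2185  0.1905] f [-5.9  1.8  6.5] m [ 0.77  0.69 -0.83] gap 0.0152
x [0.326 0.926 0.189] z [ 5.012e-01  6.000e-04 -8.653e-01]
h 0.0280 e1 0.0024 y -0.0015 | Fax 8.6 Fe1 -1.8 Fy 1.8 | Max -1.10 Me1 0.25 My 0.69
```

Turning back is blocked (−1.1 N·m), so the pins sit at the slot's anticlockwise wall. Now screwing clockwise, following the thread.

>>> {"method": "jog_arm", "body": {
  "targets": [
    [0,0,0,0,0,4,1],
    [0,0,0,0,0,8,1],
    [0,0,0,0,0,12,1],
    [0,0,0.0004,0,0,16,1],
    [0,0,0.0008,0,0,20,1],
    [0,0,0.0012,0,0,24,1],
    [0,0,0.0012,0,0,24,1]
  ]
}}

```text
time_s: 15.12
position: [0.4952, -0.2192, 0.1906]
tool_rot: [0.098, 0.895, 0.362, 0.24]
ft_force: [-10.5, 0.5, 10.3]
finger_gap: 0.0146
```

```bash
python3 s.py
```

```text
t 15.12 q [-0.72  -0.393  2.158  0.401  1.003 -0.071] p [ 0.4952 -0.2192  0.1906] f [-10.5   0.5  10.3] m [ 0.41  1.1  -0.1 ] gap 0.0146
x [0.622 0.696 0.359] z [ 0.5009 -0.0014 -0.8655]
h 0.0278 e1 0.0030 y -0.0022 | Fax 14.1 Fe1 -3.9 Fy 0.5 | Max -0.29 Me1 0.31 My 1.10
```

>>> {"method": "jog_arm", "body": {
  "targets": [
    [-0.0003,-0.0003,0,0,0,4,1],
    [-0.0006,-0.0006,0,0,0,8,1],
    [-0.0006,-0.0006,0.0003,0,0,12,1],
    [-0.0006,-0.0006,0.0006,0,0,16,1],
    [-0.0006,-0.0006,0.001,0,0,20,1],
    [-0.0006,-0.0006,0.001,0,0,20,1]
  ]
}}

```text
time_s: 15.88
position: [0.4951, -0.2188, 0.1889]
tool_rot: [0.054, 0.945, 0.201, 0.254]
ft_force: [-6.4, 1.5, 10.0]
finger_gap: 0.0146
```

```bash
python3 s.py
```

```text
t 15.88 q [-0.72  -0.392  2.16   0.403  1.001  0.277] p [ 0.4951 -0.2188  0.1889] f [-6.4  1.5 10. ] m [ 0.5   0.64 -0.06] gap 0.0146
x [0.79  0.407 0.458] z [ 5.013e-01 -5.000e-04 -8.653e-01]
h 0.0265 e1 0.0021 y -0.0018 | Fax 11.9 Fe1 -0.5 Fy 1.5 | Max -0.30 Me1 0.41 My 0.64
```

The cap is following the thread (h 27.8 → 26.5). Continuing.

>>> {"method": "jog_arm", "body": {
  "targets": [
    [0,0,0.0004,0,0,4,1],
    [0,0,0.0008,0,0,8,1],
    [0,0,0.0012,0,0,12,1],
    [0,0,0.0016,0,0,16,1],
    [0,0,0.002,0,0,20,1],
    [0,0,0.0024,0,0,24,1],
    [0,0,0.0024,0,0,24,1]
  ]
}}

```text
time_s: 16.75
position: [0.4966, -0.2189, 0.1871]
tool_rot: [0.001, 0.966, 0.0, 0.26]
ft_force: [-7.3, 1.5, 7.4]
finger_gap: 0.0148
```

```bash
python3 s.py
```

```text
t 16.75 q [-0.718 -0.387  2.16   0.404  0.994  0.695] p [ 0.4966 -0.2189  0.1871] f [-7.3  1.5  7.4] m [ 0.35  0.4  -0.11] gap 0.0148
x [0.865 0.001 0.502] z [ 0.5022 -0.0011 -0.8647]
h 0.0241 e1 0.0025 y -0.0019 | Fax 10.1 Fe1 -2.6 Fy 1.5 | Max -0.27 Me1 0.25 My 0.40
```

>>> {"method": "jog_arm", "body": {
  "targets": [
    [0,0,0.0004,0,0,4,1],
    [0,0,0.0008,0,0,8,1],
    [0,0,0.0012,0,0,12,1],
    [0,0,0.0012,0,0,12,1]
  ]
}}

```text
time_s: 17.25
position: [0.4973, -0.219, 0.1861]
tool_rot: [-0.026, 0.96, -0.101, 0.259]
ft_force: [-5.6, 0.2, 7.8]
finger_gap: 0.0149
```

```bash
python3 s.py
```

```text
t 17.25 q [-0.717 -0.384  2.159  0.404  0.991  0.904] p [ 0.4973 -0.219   0.1861] f [-5.6  0.2  7.8] m [ 0.34  0.37 -0.1 ] gap 0.0149
x [ 0.846 -0.207  0.492] z [ 0.5024 -0.0014 -0.8646]
h 0.0229 e1 0.0026 y -0.0020 | Fax 9.6 Fe1 -1.0 Fy 0.2 | Max -0.26 Me1 0.25 My 0.37
```

>>> {"method": "jog_arm", "body": {
  "targets": [
    [0,0,0.0003,0,0,3,1],
    [0,0,0.0006,0,0,6,1],
    [0,0,0.0006,0,0,6,1]
  ]
}}

```text
time_s: 17.62
position: [0.4973, -0.2196, 0.1858]
tool_rot: [-0.039, 0.954, -0.15, 0.257]
ft_force: [-8.4, -0.5, 10.1]
finger_gap: 0.0151
```

```bash
python3 s.py
```

```text
t 17.62 q [-0.717 -0.383  2.159  0.403  0.99   1.008] p [ 0.4973 -0.2196  0.1858] f [-8.4 -0.5 10.1] m [-0.03  0.68  0.03] gap 0.0151
x [ 0.823 -0.307  0.478] z [ 0.5017 -0.0028 -0.865 ]
h 0.0226 e1 0.0025 y -0.0026 | Fax 12.9 Fe1 -2.2 Fy -0.5 | Max 0.05 Me1 -0.01 My 0.68
```

>>> {"method": "jog_arm", "body": {
  "targets": [
    [0,0,0,0,0,3,1],
    [0,0,0,0,0,6,1],
    [0,0,0,0,0,6,1]
  ]
}}

```text
time_s: 18.0
position: [0.4974, -0.22, 0.1858]
tool_rot: [-0.051, 0.945, -0.198, 0.255]
ft_force: [-7.5, -3.1, 8.0]
finger_gap: 0.015
```

```bash
python3 s.py
```

```text
t 18.0 q [-0.716 -0.383  2.159  0.4    0.989  1.109] p [ 0.4974 -0.22    0.1858] f [-7.5 -3.1  8. ] m [-0.91  0.54  1.33] gap 0.015
x [ 0.792 -0.4    0.461] z [ 0.5013 -0.0047 -0.8653]
h 0.0226 e1 0.0025 y -0.0030 | Fax 10.7 Fe1 -2.5 Fy -3.1 | Max 1.61 Me1 -0.13 My 0.54
```

h fell 5.4 mm from the slot floor (expected 5.5), and the torque is rising steeply. One more small nip to confirm it's home.

>>> {"method": "jog_arm", "body": {
  "targets": [
    [0,0,0,0,0,2,1],
    [0,0,0,0,0,4,1],
    [0,0,0,0,0,4,1]
  ]
}}

```text
time_s: 18.38
position: [0.4981, -0.2204, 0.1866]
tool_rot: [-0.059, 0.937, -0.231, 0.254]
ft_force: [-2.0, -2.9, 6.4]
finger_gap: 0.015
```

```bash
python3 s.py;  python3 - 2>/dev/null <<'E' | tail -2
from align import *
a=np.array([-.5,0,.8660254])
ref={'top':np.array([.5087,-.2165,.1646]),'scene':np.array([.5075,-.2183,.1637])}
for n,b in(("scene",(80,200,210,340)),("top",(190,270,365,455))):
    Rm=R().as_matrix(); T=get_obs()['position']
    im,d=snapshot(n); np.save(f"{n}8.npy",d); z=im[b[0]:b[1],b[2]:b[3],::-1]; cv2.imwrite(f"pics/{n}8.png",cv2.convertScaleAbs(cv2.resize(z,None,fx=5,fy=5,interpolation=cv2.INTER_CUBIC),alpha=1.5))
    x,k,e=capfit(n,d,T,Rm); c=T+Rm@np.array([x[0],x[1],.0506-x[2]])
    v=c-ref[n]; print(n,'tool off',x.round(4),k,'h above rim',(v@a).round(4),'lat',(v@np.array([.866,0,.5])).round(4),v[1].round(4))
E
```

```text
t 18.38 q [-0.716 -0.383  2.158  0.401  0.987  1.179] p [ 0.4981 -0.2204  0.1866] f [-2.  -2.9  6.4] m [-1.23 -0.04  1.12] gap 0.015
x [ 0.765 -0.463  0.449] z [ 0.5034 -0.0062 -0.864 ]
h 0.0229 e1 0.0035 y -0.0034 | Fax 6.5 Fe1 1.5 Fy -2.9 | Max 1.58 Me1 -0.51 My -0.04
scene tool off [-0.0047 -0.0009 -0.0006] 430 h above rim -0.0267 lat -0.0002 0.0006
top tool off [-0.005  -0.0004 -0.0006] 429 h above rim -0.0269 lat -0.0022 -0.0016
```

View pics/scene8.png

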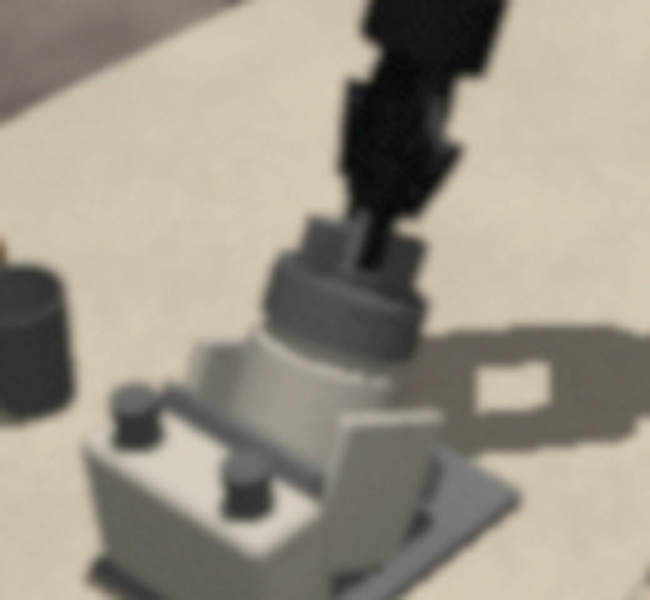

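Both cameras put the cap's origin 26.7–26.9 mm below the rim (home is 27), and it looks square. The torque has saturated with the jaws slipping on the bar, so the thread is hard home. I'll relax and release.

>>> {"method": "jog_arm", "body": {
  "targets": [
    [0,0,-0.0005,0,0,-2.5,1],
    [0,0,-0.0005,0,0,-2.5,1],
    [0,0,-0.0005,0,0,-2.5,0.6],
    [0,0,-0.0005,0,0,-2.5,0.3],
    [0,0,-0.0005,0,0,-2.5,0],
    [0,0,-0.0005,0,0,-2.5,0],
    [0,0,-0.0005,0,0,-2.5,0],
    [0,0,-0.0005,0,0,-2.5,0]
  ]
}}

```text
time_s: 19.48
position: [0.4964, -0.2181, 0.1837]
tool_rot: [-0.058, 0.942, -0.213, 0.252]
ft_force: [-1.0, -0.6, -0.1]
finger_gap: 0.0853
```

```bash
python3 s.py
```

```text
t 19.48 q [-0.716 -0.382  2.162  0.404  0.991  1.14 ] p [ 0.4964 -0.2181  0.1837] f [-1.  -0.6 -0.1] m [ 0.04  0.21 -0.02] gap 0.0853
x [ 0.782 -0.431  0.451] z [ 4.997e-01  8.000e-04 -8.662e-01]
h 0.0212 e1 0.0006 y -0.0011 | Fax 0.4 Fe1 -0.9 Fy -0.6 | Max -0.04 Me1 0.03 My 0.21
```

Open and unloaded. Backing off along the axis.

>>> {"method": "jog_arm", "body": {
  "targets": [
    [0,0,-0.01,0,0,0,0],
    [0,0,-0.03,0,0,0,0],
    [0,0,-0.06,0,0,0,0],
    [0,0,-0.1,0,0,0,0],
    [0,0,-0.13,0,0,0,0],
    [0,0,-0.13,0,0,0,0],
    [0,0,-0.13,0,0,0,0]
  ]
}}

```text
time_s: 20.35
position: [0.4314, -0.2181, 0.2953]
tool_rot: [-0.058, 0.942, -0.213, 0.252]
ft_force: [-0.2, 0.3, -0.2]
finger_gap: 0.0854
```

```bash
python3 s.py;  python3 - 2>/dev/null <<'E' | tail -4
from align import *
def boxb(q,c,h): return bx(q,c,h)
a=np.array([-.5,0,.8660254])
ref={'top':np.array([.5087,-.2165,.1646]),'scene':np.array([.5075,-.2183,.1637])}
for n,b in(("scene",(80,200,210,340)),("top",(190,270,365,455))):
    im,d=snapshot(n); cv2.imwrite(f"pics/{n}_full9.png",im[:,:,::-1]); z=im[b[0]:b[1],b[2]:b[3],::-1]; cv2.imwrite(f"pics/{n}9.png",cv2.convertScaleAbs(cv2.resize(z,None,fx=5,fy=5,interpolation=cv2.INTER_CUBIC),alpha=1.5))
    p=cloud(n,d).reshape(-1,3); p=p[~np.isnan(p[:,0])]
    # free fit: origin(3), axis tilt(2), bar angle
    def loc(x,p):
        Rm=frame(a+x[3]*np.array([.866,0,.5])+x[4]*np.array([0,1,0]),[np.cos(x[5]),np.sin(x[5]),0.]).as_matrix()
        return (p-x[:3])@Rm
    def sd(q):
        r=np.hypot(q[:,0],q[:,1]); return np.minimum(boxd(q[:,2],r,0,.032,.0465),bx(q,[0,0,.048],[.038,.008,.016]))
    best=None
    for t0 in np.radians([-60,-30,-10]):
        x=np.r_[ref[n]-.027*a,0,0,t0]
        for _ in range(5):
            q=loc(x,p);k=(sd(q)<.008)&(q[:,2]>.006)
            f=least_squares(lambda z:sd(loc(z,p[k])),x,loss='soft_l1',f_scale=.002,x_scale=[.01]*3+[.1]*3);x=f.x
        if best is None or f.cost<best[0]: best=(f.cost,x,k.sum())
    x=best[1];v=x[:3]-ref[n]
    print(n,best[2],'h',(v@a).round(4),'lat',(v@np.array([.866,0,.5])).round(4),v[1].round(4),'tilt deg',np.degrees(x[3:5]).round(1),'bar',np.degrees(x[5]).round(1))
E
```

```text
t 20.35 q [-0.833 -0.633  2.139  0.396  1.288  1.139] p [ 0.4314 -0.2181  0.2953] f [-0.2  0.3 -0.2] m [0.01 0.25 0.02] gap 0.0854
x [ 0.782 -0.431  0.45 ] z [ 0.4991  0.0012 -0.8665]
h 0.1504 e1 0.0001 y -0.0011 | Fax -0.1 Fe1 -0.3 Fy 0.3 | Max 0.01 Me1 0.02 My 0.25
foot z 0.012523505873619833
housing top 0.1090589729471774 ((0.6173468828201294, -0.2153778225183487), (0.09426549822092056, 0.14796730875968933), 0.1013655737042427)
scene 684 h -0.0268 lat -0.0007 0.0007 tilt deg [0.4 0. ] bar -17.8
top 1010 h -0.0262 lat -0.0022 -0.0014 tilt deg [-0.3 -0.3] bar -17.3
```

View pics/scene9.png

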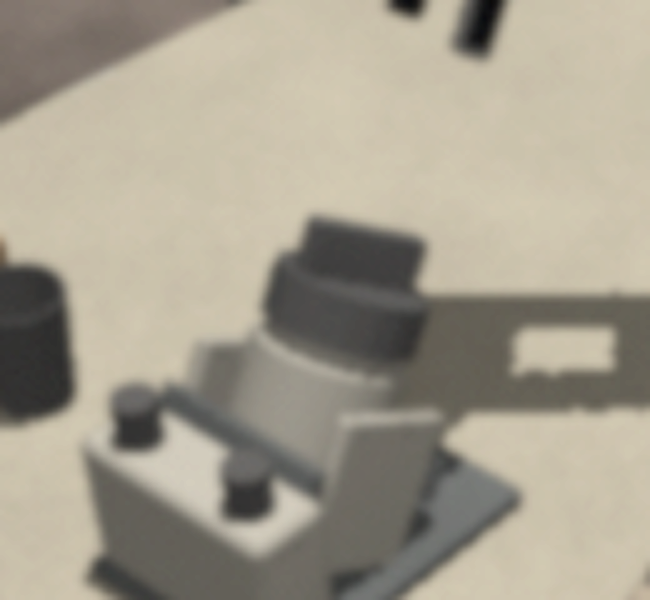

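View pics/top_full9.png

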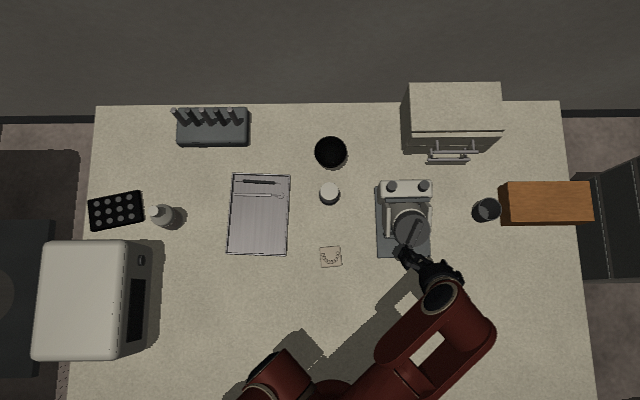

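The top view shows the cap on the pot, all other objects where they were, and the gripper clear. The scene view shows the cap square on the neck. Handing in.

```bash
python3 -c "
from h import *
print(job_done()); st()"
```

```text
the job is handed in; nothing more can be done
None
the job is handed in; nothing more can be done
```

The cap is screwed home on the strainer pot, released, and the job is handed in. The arm was clear and unloaded at about 20.5 s of the 61 s allowed.

**What happened:**
- I gripped the cap by its bar, lifted it from the tray and set it squarely on the leaning neck.
- The pins happened to go straight into the slots, so there was no drop-in to feel while turning back. The slot floor was felt at 8 N, and an anticlockwise turn of up to 8° was then blocked at −1.1 N·m.
- I screwed clockwise. The cap came down 5.4 mm from the slot floor (5.5 expected). It then stopped sinking while the torque rose to 1.6 N·m and the jaws began to slip on the bar, so I opened and backed off along the pot's axis.

**Last checks:**
- **Seating:** the two cameras put the cap's origin 26.8 mm and 26.2 mm below the rim (27 is home), tilted less than 0.5° from the pot's axis. The contact readings also say it is home.
- **Disagreement:** the cameras differ by about 2 mm on the sideways position. I put this down to calibration, since the neck allows only 2 mm of play.
- **Other things:** nothing else had visibly moved in the pictures. The readings between moves never showed more than about 15 N at the wrist.

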